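# Line up the sample pots by height on the intake tray

## Task

Stand the four red-capped sample pots on the four round rubber seats of the intake tray, one upright on the middle of each seat, in order of height: the tallest on the seat next to the white reader drum, then each next shorter one, with the shortest at the far end. Do not tip a pot over, and leave the glass beaker where it stands.

Things in the scene. Friction and masses are not known exactly. Their poses are not given: they have to be found in the camera images.
- pot_a: Loose capped sample pot, the second shortest and thinnest of the four: an upright round cylinder 34 mm in diameter and 68 mm high, frosted body with a paper band and a red screw cap (top 18 mm, same diameter). Origin at the centre of its underside, z up along its axis. Stands upright on the counter; weighs 25 to 100 g.
- pot_b: Loose capped sample pot, the shortest and widest of the four: an upright round cylinder 56 mm in diameter and 48 mm high, frosted body with a paper band and a red screw cap (top 18 mm, same diameter). Origin at the centre of its underside, z up along its axis. Stands upright on the counter; weighs 25 to 100 g.
- pot_c: Loose capped sample pot, the tallest of the four: an upright round cylinder 42 mm in diameter and 108 mm high, frosted body with a paper band and a red screw cap (top 18 mm, same diameter). Origin at the centre of its underside, z up along its axis. Stands upright on the counter; weighs 25 to 100 g.
- pot_d: Loose capped sample pot, the second tallest of the four: an upright round cylinder 48 mm in diameter and 88 mm high, frosted body with a paper band and a red screw cap (top 18 mm, same diameter). Origin at the centre of its underside, z up along its axis. Stands upright on the counter; weighs 25 to 100 g.
- seat_1: One of four identical fixed round black rubber seats in a straight row on the aluminium intake tray (tray 76 x 440 mm, 10 mm high, fixed to the counter). Disc 60 mm in diameter, 4 mm thick, flat top; neighbours are 75 mm apart. Origin at the centre of the disc's underside (10 mm above the counter), so pots stand 4 mm above it; y along the row, z up. The number says nothing about the order wanted.
- seat_2: One of four identical fixed round black rubber seats in a straight row on the aluminium intake tray (tray 76 x 440 mm, 10 mm high, fixed to the counter). Disc 60 mm in diameter, 4 mm thick, flat top; neighbours are 75 mm apart. Origin at the centre of the disc's underside (10 mm above the counter), so pots stand 4 mm above it; y along the row, z up. The number says nothing about the order wanted.
- seat_3: One of four identical fixed round black rubber seats in a straight row on the aluminium intake tray (tray 76 x 440 mm, 10 mm high, fixed to the counter). Disc 60 mm in diameter, 4 mm thick, flat top; neighbours are 75 mm apart. Origin at the centre of the disc's underside (10 mm above the counter), so pots stand 4 mm above it; y along the row, z up. The number says nothing about the order wanted.
- seat_4: One of four identical fixed round black rubber seats in a straight row on the aluminium intake tray (tray 76 x 440 mm, 10 mm high, fixed to the counter). Disc 60 mm in diameter, 4 mm thick, flat top; neighbours are 75 mm apart. Origin at the centre of the disc's underside (10 mm above the counter), so pots stand 4 mm above it; y along the row, z up. The number says nothing about the order wanted.
- reader: Fixed white round code-reader drum, 44 mm in diameter and 62 mm high with a dark band round it, on one end of the intake tray (either end, it changes), in line with the seats, 82 mm from the middle of the nearest seat. Origin at the centre of its underside, z up. The tray's other end has only a low steel bar grip, 22 mm high.
- beaker: Loose empty glass beaker without a lid, rim 50 mm in diameter, 70 mm high, upright on the counter among the pots; not part of the row. Origin at the centre of its underside, z up.
Not all that is in view belongs to the job. Leave any blue look-alike of the pot_b alone.

How it is judged:
By the outcome, as a careful person would: the job done as asked, in the order asked, and still so for the second after the job is handed in, with the robot touching nothing.
It also fails if it takes over 106 s, if anything falls off the work surface, if the arm or the gripper's body presses on something with over 40 N, if the wrist force passes 120 N, or if a joint passes its speed limit or range.

## Robot

A 6-joint arm with a two-finger parallel gripper is mounted at the origin on the work surface. World frame = base frame: x ahead of the robot, y to its left, z up, the work surface at z = 0. Lengths are in m, angles in rad, forces in N, time in s.
With the tool pointing down it reaches from about 0.225 to 0.875 m from the base axis. Payload 3.4 kg.
Tool frame: the origin (TCP) lies at the very end of the fingers, on their centre line; the grasp point (between the pads) lies 19 mm behind it; z points along the fingers, x is the direction in which the jaws open and shut, and the axes are right-handed (so a half turn about z gives the same grasp; the last joint's range is limited). The gripper opens to 85 mm and grips with 20 to 120 N. Pads are 22 mm wide; open, the fingers measure 114 mm over their backs; the gripper's body (76 mm by 85 mm) begins 54 mm behind the grasp point. The pads swing forward as they close: fully open they stand 13 mm farther back than shut.
Start: joints at [-1.387, 0.276, 1.505, -0, 1.361, -0.121], TCP at [0.173, -0.549, 0.231] pointing down, gripper open.
Joint ranges: [-2.89, 2.89], [-0.75, 2.08], [0.22, 2.7], [-1.18, 4.32], [0.11, 2.71], [-2.7, 2.7]. Speed limits (rad/s): [2.57, 2.57, 3.14, 3.14, 3.14, 3.14].

## Interface

Orientations are given as a unit quaternion [w, x, y, z].
In Python, from rig import manip gives the robot as it stands.
- The arm moves only by the tool send_rows, never from a script. Its argument "increments" is a list of rows, each a list of 5 numbers: the opening, from 0 (shut) to 1 (fully open), then the shift along the tool's x, y, z in m, then the turn about the tool's z in rad. A call has 1 to 8 rows; each row shifts and turns the commanded pose from where the row before left it, along the tool's axes as they then stand; what a row does not reach is not made up. A row lasts 1/8 s, in which the tool goes at most 62.5 mm and 10.7 degrees, less where a joint would pass 70% of its speed; a pose out of reach is approached as far as the arm can. A call is refused whole if a number of a shift passes 0.0625 or a number of a turn 0.188, either way. A call with a gripper value outside its range is refused whole. The fingers move at their own pace and stop on an object; "squeeze" is the grip in N (left out, the last holds). Time passes only in rows, so rows that do not move let the fingers close. It gives the time, the measured TCP pose, the force and the opening at its end, in the units of the state.
- manip.get_state(): the state, without advancing time (a new reading comes with each control period).
- manip.get_image(name): name is "side" or "top"; returns the picture (384x512x3 uint8, red, green, blue); there is no depth.
- manip.calibration(name): a dict with "fx", "fy", "cx", "cy" (pixels), "camera_from_world" (4x4, takes a point from world to camera coordinates). Camera axes: x right, y up, looking along -z (the intrinsics and any distortion apply to the point x, -y, -z); pixel columns grow to the right and rows downward; lengths in m; the calibration is good to about 2 mm. A picture is of the moment at which its call begins. calibration takes no time and is no camera call.
- manip.sign_off(): hands the job in, once; it reports no verdict.
The state is a dict: "clock": time; "qpos": joint angles; "qd": joint speeds; "effort": joint torques, N m; "position": TCP position; "ee_rot": TCP orientation; "contact_force": force on the tool from outside, world axes, zero at the start; "moment": the same for the moment, N m; "width": finger opening in m.
Only numpy, scipy, OpenCV 4.12 (cv2) and the standard library are available. Lean on these libraries where they do the work, as an engineer would, in place of code of your own. Each camera call takes 0.05 s, during which the arm holds its last target.

## Working session

There is one attempt and no reset: what is moved stays moved. The work goes in short steps, Python scripts to look and compute and a tool call to move; the robot and the scene stay as the last step left them, time stands still between calls to the robot, and variables do not carry over. Pictures are saved under pics/ and viewed, and the job is handed in when it is done.

Besides the shell and the picture viewer there is one more tool, called after "Emit:" by a JSON object that holds its "method" and its "body". send_rows: Moves the arm, as the interface text tells. Its arguments: {"type":"object","properties":{"increments":{"type":"array","items":{"type":"array","items":{"type":"number"}}},"squeeze":{"type":"number"}},"required":["increments"]}

```bash
mkdir -p pics; python3 - <<'E'
from rig import manip
import cv2,numpy as np
for n in("top","side"):
    im=manip.get_image(n); cv2.imwrite(f"pics/{n}0.png",im[...,::-1])
    np.save(f"pics/{n}0.npy",im)
    c=manip.calibration(n); print(n,c)
print(manip.get_state())
E
```

```text
top {'fx': 440.00666576159847, 'fy': 440.00666576159847, 'cx': 258.78303075857855, 'cy': 198.96679345757875, 'camera_from_world': array([[ 0.00669378, -0.99996529, -0.0049618 , -0.00207098],
       [ 0.98835088,  0.00586142,  0.15207955, -0.59051913],
       [-0.15204519, -0.00592199,  0.9883558 , -0.89378286],
       [ 0.        ,  0.        ,  0.        ,  1.        ]])}
side {'fx': 451.31334182205796, 'fy': 451.31334182205796, 'cx': 253.87402268199148, 'cy': 185.79140315035977, 'camera_from_world': array([[ 0.86416255, -0.50320527,  0.00274691, -0.51171996],
       [ 0.34008942,  0.58804703,  0.73385276, -0.23811896],
       [-0.37089389, -0.63323388,  0.67930301, -0.7458018 ],
       [ 0.        ,  0.        ,  0.        ,  1.        ]])}
{'clock': 0.1, 'qpos': array([-1.38699545e+00,  2.76541263e-01,  1.50602647e+00,  3.99568757e-05,
        1.36070216e+00, -1.21006335e-01]), 'qd': array([-1.68572227e-05, -4.73310335e-04, -4.01607019e-03,  2.80043035e-04,
        4.63466606e-05, -3.82290316e-05]), 'effort': array([ 1.98013753e-03, -4.17698193e+01, -2.46404296e+01, -1.67248108e-04,
        5.77434505e-03, -6.12142571e-06]), 'position': array([ 0.1724798 , -0.54801972,  0.23051285]), 'ee_rot': array([-5.88328208e-04,  8.06256903e-01, -5.91564960e-01, -5.97945011e-04]), 'contact_force': array([ 0.37537125,  0.03141648, -0.22187889]), 'moment': array([-0.0023174 , -0.0254341 ,  0.02249829]), 'width': 0.0851293123598581}
```

View pics/top0.png

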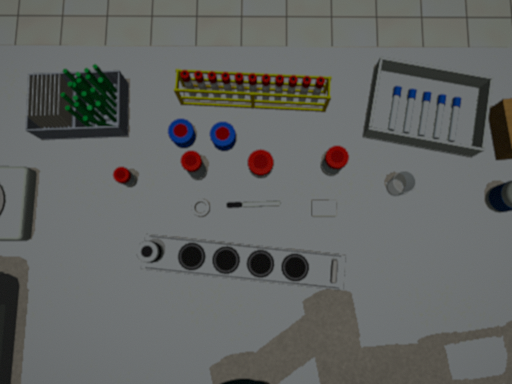

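View pics/side0.png

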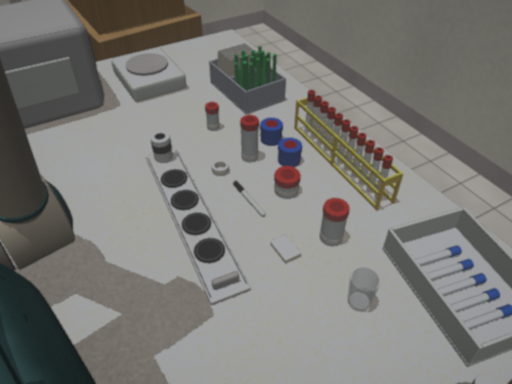

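```bash
cat > h.py <<'E'
import numpy as np,cv2
from rig import manip
def ray(n,px):
    c=manip.calibration(n);M=c["camera_from_world"]
    d=np.array([(px[0]-c["cx"])/c["fx"],-(px[1]-c["cy"])/c["fy"],-1.])
    R=M[:3,:3];return -R.T@M[:3,3],R.T@d
def onplane(n,px,z):
    o,d=ray(n,px);return (o+d*(z-o[2])/d[2])[:2]
def proj(n,P):
    c=manip.calibration(n);p=c["camera_from_world"]@np.append(P,1)
    return np.array([c["cx"]+c["fx"]*p[0]/-p[2],c["cy"]-c["fy"]*p[1]/-p[2]])
def blobs(im,name):
    h=cv2.cvtColor(im,cv2.COLOR_RGB2HSV);H,S,V=h[...,0],h[...,1],h[...,2]
    m={"red":((H<8)|(H>172))&(S>140)&(V>60),"black":(V<50)}[name].astype(np.uint8)
    n,l,st,ce=cv2.connectedComponentsWithStats(m)
    return m,[(ce[i],st[i]) for i in range(1,n) if st[i][4]>40]
E
python3 - <<'E'
from h import *
for n in("top","side"):
    im=np.load(f"pics/{n}0.npy")
    for k in("red","black"):
        for c,s in blobs(im,k)[1]: print(n,k,c.round(1),s)
t=np.load("pics/top0.npy");s=np.load("pics/side0.npy")
a=cv2.resize(t[110:290,100:420],None,fx=2.5,fy=2.5,interpolation=cv2.INTER_CUBIC)
cv2.imwrite("pics/ct.png",a[...,::-1])
a=cv2.resize(s[90:310,140:390],None,fx=2.6,fy=2.6,interpolation=cv2.INTER_CUBIC)
cv2.imwrite("pics/cs.png",a[...,::-1])
E
```

```text
top red [184.4  74.4] [180  71   9   8  46]
top red [198.1  74.8] [194  71   9   8  43]
top red [211.5  75.8] [208  72   8   8  45]
top red [224.8  76.4] [221  72   8   9  43]
top red [238.6  76.8] [235  73   8   8  47]
top red [252.1  77.8] [248  74   9   8  44]
top red [265.4  78.3] [262  74   8   9  46]
top red [279.3  78.9] [276  75   8   8  43]
top red [292.5  79.7] [289  76   8   8  43]
top red [306.2  80.1] [303  76   8   9  43]
top red [320.   80.9] [316  77   9   8  44]
top red [180.1 130.1] [175 125  12  11 104]
top red [222.2 133.1] [217 128  12  11 105]
top red [336.5 156.7] [325 146  23  23 392]
top red [190.8 160.5] [181 151  21  20 316]
top red [260.1 162.1] [248 150  25  25 492]
top red [120.9 174.3] [114 167  15  16 186]
top black [451.6  89.3] [ 382   61  108   86 1443]
top black [409.  132.4] [364  64 115  92 808]
top black [ 75.9 100.6] [  28   68   89   61 3137]
top black [ 96.1 121.9] [  29   73   99   66 1125]
top black [184.4  79.9] [179  75  12  11  54]
top black [499.7 131.9] [489 101  23  59 893]
top black [188.3 141.5] [178 132  18  15  83]
top black [226.
[... 536 characters left out ...]

top black [294.6 266.9] [282 254  26  27 546]
top black [  7.2 323.7] [   0  272   19  112 1660]
top black [244.5 381.5] [222 379  47   5 166]
side red [211.4 105.7] [206 103  12   6  54]
side red [249.3 120.5] [242 116  16  10 131]
side red [271.4 123.1] [267 121  10   5  43]
side red [289.9 143.8] [285 141  11   7  54]
side red [287.1 174.4] [276 166  23  17 310]
side red [336.2 207.1] [325 199  23  17 318]
side black [  8.6 104.1] [  0  63  26  78 599]
side black [161.9 149.5] [154 145  16   8  71]
side black [ 64.2 206.8] [ 53 188  19  38 111]
side black [ 27.8 214.4] [  0 194  48  29 214]
side black [ 40.4 331.4] [   0  258   95  126 5082]
side black [  8.1 357.9] [  0 315  23  69 445]
```

View pics/ct.png

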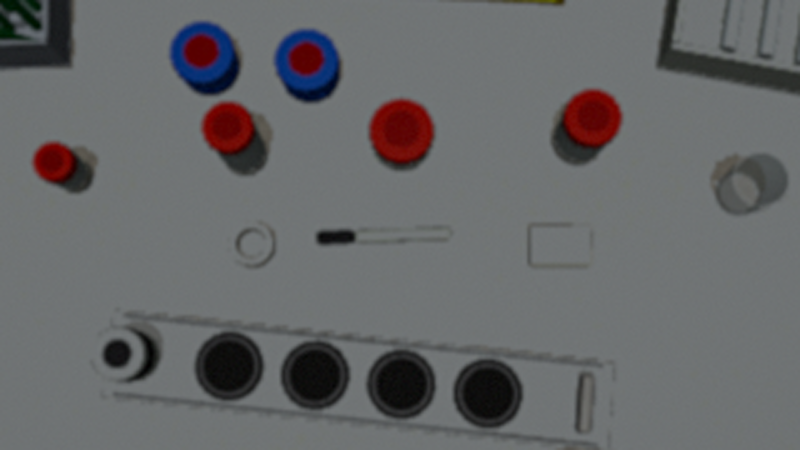

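View pics/cs.png

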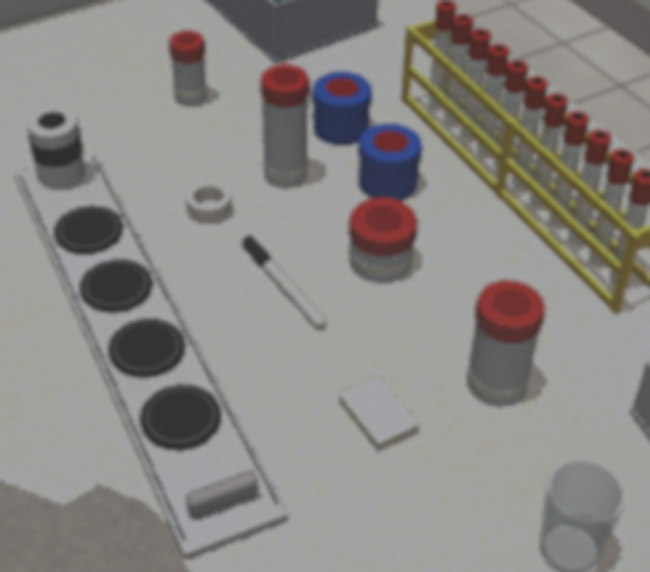

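```bash
python3 - <<'E'
from h import *
from scipy.spatial.transform import Rotation as R
T={"a":((120.9,174.3),.068,(211.4,105.7)),"b":((260.1,162.1),.048,(287.1,174.4)),"c":((190.8,160.5),.108,(249.3,120.5)),"d":((336.5,156.7),.088,(336.2,207.1))}
for k,(p,h,s) in T.items():
    print(k,onplane("top",p,h-.003).round(4), "side",onplane("side",s,h-.004).round(4))
S=[(191.3,256.1),(225.5,259.6),(260,263.2),(294.6,266.9)]
P=np.array([onplane("top",p,.013) for p in S]);print(P.round(4))
d=P[0]-P[-1];print("row dir",np.degrees(np.arctan2(d[1],d[0])),np.linalg.norm(d)/3)
for n,p,z in(("blue1",(181,132),.045),("blue2",(222,135),.045),("reader",(149,251),.072),("beaker top",(400,182),.07)):print(n,onplane("top",p,z).round(3))
print("cam",ray("top",(0,0))[0])
s=manip.get_state();q=s["ee_rot"];print(R.from_quat(q[[1,2,3,0]]).as_matrix().round(4),s["position"])
E
```

```text
a [0.6384 0.2928] side [0.6407 0.2944]
b [ 6.712e-01 -6.000e-04] side [0.6751 0.0011]
c [0.6593 0.1395] side [0.6619 0.1407]
d [ 0.6739 -0.1589] side [ 0.6767 -0.1586]
[[ 0.4694  0.1472]
 [ 0.4624  0.0729]
 [ 0.4552 -0.0017]
 [ 0.4478 -0.0764]]
row dir 84.47471543194862 0.07486542640606686
blue1 [0.738 0.173]
blue2 [0.731 0.083]
reader [0.478 0.224]
beaker top [ 0.624 -0.293]
cam [ 0.44775858 -0.0039026   0.97317108]
[[ 3.001e-01 -9.539e-01 -3.000e-04]
 [-9.539e-01 -3.001e-01  1.700e-03]
 [-1.700e-03 -2.000e-04 -1.000e+00]] [ 0.1724798  -0.54801972  0.23051285]
```

Emit:
{"method": "send_rows", "body": {"increments": [[1,0,0,0,-0.167],[1,0,0,0,-0.167],[1,0,0,0,-0.167],[1,0,0,0,-0.167],[1,0,0,0,-0.167],[1,0,0,0,-0.167],[0.75,0,0,0,-0.167],[0.75,0,0,0,0]], "squeeze": 30}}

```text
clock: 1.1
position: [0.1725, -0.5482, 0.2308]
ee_rot: [-0.0, 0.999, -0.049, -0.0]
contact_force: [-0.2, -0.4, -0.4]
width: 0.0641
```

```bash
cat >> h.py <<'E'
from scipy.spatial.transform import Rotation as Ro
def go(*targets):
    s=manip.get_state();q=s["ee_rot"];M=Ro.from_quat(q[[1,2,3,0]]).as_matrix();p=s["position"]
    print("t",s["clock"],"p",p.round(4),"w",round(s["width"],4),"xang",np.degrees(np.arctan2(M[1,0],M[0,0])).round(2),"F",s["contact_force"].round(1))
    for t in targets:
        d=M.T@(np.array(t)-p);print(t,"tool d mm",(d*1000).round(1),"rows at 50mm",(np.linalg.norm(d)/.05).round(1));p=np.array(t)
E
python3 -c "
from h import *
go((.6605,.14,.2305),(.6605,.14,.061),(.6605,.14,.14),(.469,.147,.14),(.469,.147,.076))"
```

```text
t 1.1 p [ 0.1725 -0.5482  0.2308] w 0.0641 xang -5.67 F [-0.2 -0.4 -0.4]
(0.6605, 0.14, 0.2305) tool d mm [ 417.7 -733.1    0.9] rows at 50mm 16.9
(0.6605, 0.14, 0.061) tool d mm [1.000e-01 2.000e-01 1.695e+02] rows at 50mm 3.4
(0.6605, 0.14, 0.14) tool d mm [ -0.   -0.1 -79. ] rows at 50mm 1.6
(0.469, 0.147, 0.14) tool d mm [-191.3   11.9    0. ] rows at 50mm 3.8
(0.469, 0.147, 0.076) tool d mm [ 0.   0.1 64. ] rows at 50mm 1.3
```

Emit:
{"method": "send_rows", "body": {"increments": [[0.75,0.0174,-0.0305,0,0],[0.75,0.0174,-0.0305,0,0],[0.75,0.0174,-0.0305,0,0],[0.75,0.0174,-0.0305,0,0],[0.75,0.0174,-0.0305,0,0],[0.75,0.0174,-0.0305,0,0],[0.75,0.0174,-0.0305,0,0],[0.75,0.0174,-0.0305,0,0]]}}

```text
clock: 2.1
position: [0.3352, -0.3181, 0.2312]
ee_rot: [0.0, 0.999, -0.05, 0.0]
contact_force: [0.8, -0.3, -0.3]
width: 0.0643
```

Emit:
{"method": "send_rows", "body": {"increments": [[0.75,0.0174,-0.0305,0,0],[0.75,0.0174,-0.0305,0,0],[0.75,0.0174,-0.0305,0,0],[0.75,0.0174,-0.0305,0,0],[0.75,0.0174,-0.0305,0,0],[0.75,0.0174,-0.0305,0,0],[0.75,0.0174,-0.0305,0,0],[0.75,0.0174,-0.0305,0,0]]}}

```text
clock: 3.1
position: [0.4974, -0.0887, 0.2312]
ee_rot: [0.0, 0.999, -0.05, -0.0]
contact_force: [-0.8, 0.7, -0.0]
width: 0.0638
```

Emit:
{"method": "send_rows", "body": {"increments": [[0.75,0.0174,-0.0305,0,0],[0.75,0.0174,-0.0305,0,0],[0.75,0.0174,-0.0305,0,0],[0.75,0.0174,-0.0305,0,0],[0.75,0.0174,-0.0305,0,0],[0.75,0.0174,-0.0305,0,0],[0.75,0.0174,-0.0305,0,0],[0.75,0.0174,-0.0305,0,0]]}}

```text
clock: 4.1
position: [0.6596, 0.1405, 0.2309]
ee_rot: [0.0, 0.999, -0.05, -0.0]
contact_force: [1.3, 0.2, -0.1]
width: 0.0639
```

Emit:
{"method": "send_rows", "body": {"increments": [[0.75,0,0,0,0],[0.75,0,0,0,0]]}}

```text
clock: 4.35
position: [0.6585, 0.1392, 0.2308]
ee_rot: [0.0, 0.999, -0.049, -0.001]
contact_force: [0.5, 0.2, -0.2]
width: 0.0638
```

```bash
python3 - <<'E'
from h import *
go((.6605,.14,.2305))
for n in("top","side"):
    im=manip.get_image(n); cv2.imwrite(f"pics/{n}1.png",im[...,::-1])
E
```

```text
t 4.35 p [0.6585 0.1392 0.2308] w 0.0638 xang -5.63 F [ 0.5  0.2 -0.2]
(0.6605, 0.14, 0.2305) tool d mm [ 1.9 -1.   0.3] rows at 50mm 0.0
```

View pics/side1.png

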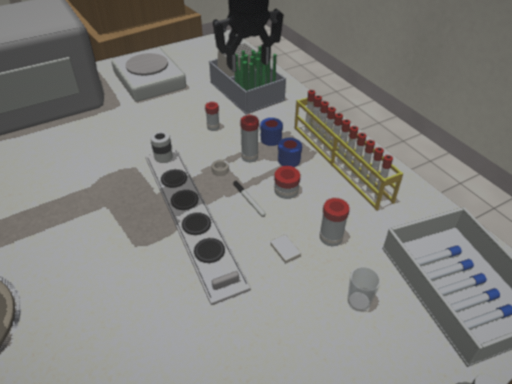

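The side view shows the gripper hanging over pot_c (about (250,40) above the pot at (250,122)), clear of both blue jars. I'm going down to grip it.

Emit:
{"method": "send_rows", "body": {"increments": [[0.75,0.002,-0.001,0.034,0],[0.75,0,0,0.034,0],[0.75,0,0,0.034,0],[0.75,0,0,0.034,0],[0.75,0,0,0.034,0],[0.75,0,0,0,0],[0.75,0,0,0,0]]}}

```text
clock: 5.32
position: [0.662, 0.1399, 0.0628]
ee_rot: [-0.0, 0.999, -0.049, 0.001]
contact_force: [0.2, 0.2, -0.3]
width: 0.064
```

Emit:
{"method": "send_rows", "body": {"increments": [[0,0,0,0,0],[0,0,0,0,0],[0,0,0,0,0],[0,0,0,0,0],[0,0,0,0,0],[0,0,0,0,0]]}}

```text
clock: 6.08
position: [0.6622, 0.1404, 0.0631]
ee_rot: [-0.0, 0.999, -0.048, 0.002]
contact_force: [-0.8, -1.7, 5.5]
width: 0.0408
```

```bash
python3 - <<'E'
from h import *
go((.6605,.14,.061))
im=[cv2.resize(manip.get_image("side")[90:250,150:350],None,fx=2.5,fy=2.5,interpolation=2)]
cv2.imwrite(f"pics/s2.png",im[0][...,::-1])
E
```

```text
t 6.075 p [0.6622 0.1404 0.0631] w 0.0408 xang -5.55 F [-0.8 -1.7  5.5]
(0.6605, 0.14, 0.061) tool d mm [-1.7  0.6  2.1] rows at 50mm 0.1
```

View pics/s2.png

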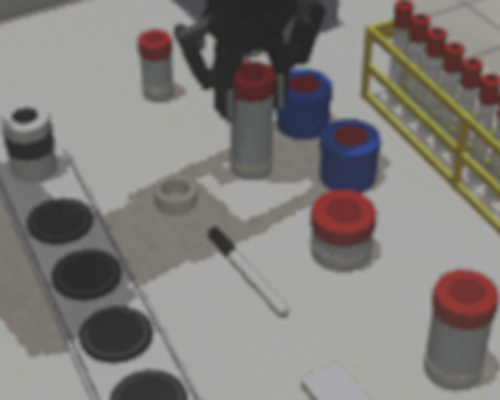

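The crop shows pot_c upright between the pads (crop (252,120)), with the blue jars untouched. Lifting it and carrying it to the reader-end seat.

Emit:
{"method": "send_rows", "body": {"increments": [[0,0,0,-0.025,0],[0,0,0,-0.03,0],[0,-0.03,0.0,0,0],[0,-0.04,0.003,0,0],[0,-0.04,0.003,0,0],[0,-0.04,0.003,0,0],[0,-0.03,0.003,0,0],[0,-0.012,0,0,0]]}}

```text
clock: 7.12
position: [0.467, 0.147, 0.1164]
ee_rot: [0.0, 0.999, -0.048, -0.0]
contact_force: [0.3, 0.9, -0.6]
width: 0.0413
```

Emit:
{"method": "send_rows", "body": {"increments": [[0,0,0,0,0],[0,0,0,0,0]]}}

```text
clock: 7.38
position: [0.4707, 0.1471, 0.1165]
ee_rot: [-0.0, 0.999, -0.049, 0.001]
contact_force: [-0.1, -0.5, -0.3]
width: 0.0415
```

```bash
python3 - <<'E'
from h import *
go((.469,.147,.118),(.469,.147,.078))
for n in("top","side"):
    im=manip.get_image(n)
    c=im[120:290,110:350] if n=="top" else im[60:230,100:340]
    cv2.imwrite(f"pics/{n}3.png",cv2.resize(c,None,fx=3,fy=3,interpolation=2)[...,::-1])
    for c,s in blobs(im,"red")[1]: print(n,c.round(1),s)
print(proj("top",(.469,.147,.16)),proj("side",(.469,.147,.16)))
E
```

```text
t 7.375 p [0.4707 0.1471 0.1165] w 0.0415 xang -5.56 F [-0.1 -0.5 -0.3]
(0.469, 0.147, 0.118) tool d mm [-1.7  0.3 -1.5] rows at 50mm 0.0
(0.469, 0.147, 0.078) tool d mm [-0.1  0.  40. ] rows at 50mm 0.8
top [184.4  74.5] [181  71   8   8  46]
top [198.2  74.8] [194  71   9   8  45]
top [211.5  75.8] [208  72   8   8  45]
top [224.9  76.4] [221  72   8   9  42]
top [238.7  76.9] [235  73   8   8  47]
top [252.1  77.9] [249  74   8   8  44]
top [265.4  78.4] [262  74   8   9  45]
top [279.3  78.9] [276  75   8   8  44]
top [292.5  79.8] [289  76   8   8  44]
top [306.2  80.2] [303  76   8   9  44]
top [320.   80.9] [316  77   9   8  44]
top [180.2 130.1] [175 125  12  11 105]
top [222.2 133.1] [217 128  12  11 105]
top [336.4 156.8] [325 146  23  23 396]
top [260.1 162.1] [248 150  25  25 493]
top [121.  174.4] [114 167  15  16 188]
side [211.3 105.9] [206 103  12   7  62]
side [166.  123.8] [158 119  18  10  88]
side [289.7 143.7] [285 141  11   6  50]
side [287.2 174.5] [276 166  23  17 302]
side [336.1 207.1] [325 199  23  17 315]
[178.86733915 254.4088209 ] [164.04571721 123.27559797]
```

View pics/side3.png

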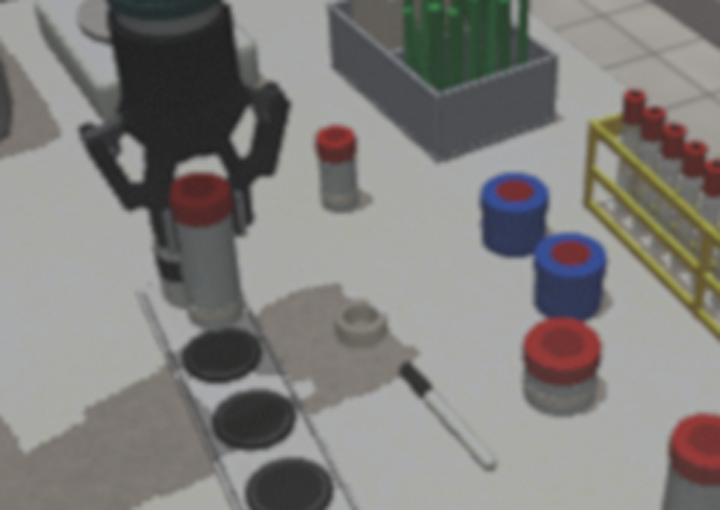

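View pics/top3.png

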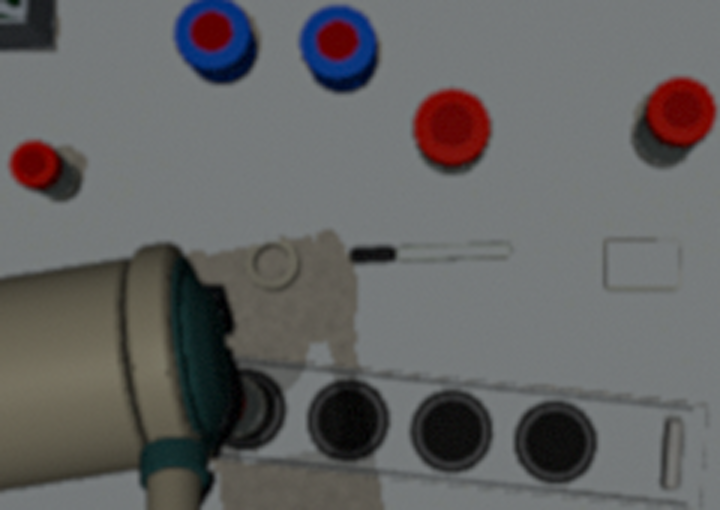

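Emit:
{"method": "send_rows", "body": {"increments": [[0,-0.002,0,0.018,0],[0,0,0,0.013,0],[0,0,0,0.005,0],[0,0,0,0.002,0],[0,0,0,0,0]]}}

```text
clock: 8.1
position: [0.4673, 0.1473, 0.0784]
ee_rot: [-0.0, 0.999, -0.048, 0.0]
contact_force: [0.6, 0.4, -0.1]
width: 0.0412
```

```bash
python3 - <<'E'
from h import *
go((.469,.147,.077))
E
```

```text
t 8.1 p [0.4673 0.1473 0.0784] w 0.0412 xang -5.56 F [ 0.6  0.4 -0.1]
(0.469, 0.147, 0.077) tool d mm [1.8 0.1 1.4] rows at 50mm 0.0
```

Emit:
{"method": "send_rows", "body": {"increments": [[0,0.001,0,0.001,0],[0,0,0,0.001,0],[0,0,0,0,0]]}}

```text
clock: 8.48
position: [0.4685, 0.1472, 0.0771]
ee_rot: [-0.0, 0.999, -0.048, 0.001]
contact_force: [0.2, -0.1, 4.4]
width: 0.0414
```

Emit:
{"method": "send_rows", "body": {"increments": [[0.3,0,0,0,0],[0.7,0,0,0,0],[0.75,0,0,0,0],[0.75,0,0,0,0],[0.75,0,0,-0.04,0],[0.75,0,0,-0.05,0],[0.75,0,0,-0.05,0],[0.75,0,0,0,0]]}}

```text
clock: 9.48
position: [0.4706, 0.1476, 0.2203]
ee_rot: [-0.001, 0.999, -0.048, 0.005]
contact_force: [0.5, 0.3, 0.1]
width: 0.0639
```

```bash
python3 - <<'E'
from h import *
z=.23
go((.6755,-.159,z),(.6755,-.159,.045),(.6755,-.159,.1),(.462,.073,.1))
im=manip.get_image("side")
cv2.imwrite(f"pics/side4.png",cv2.resize(im[60:300,100:400],None,fx=2.5,fy=2.5,interpolation=2)[...,::-1])
for c,s in blobs(im,"red")[1]: print(c.round(1),s)
print(proj("side",(.469,.147,.118)))
E
```

```text
t 9.475 p [0.4706 0.1476 0.2203] w 0.0639 xang -5.55 F [0.5 0.3 0.1]
(0.6755, -0.159, 0.23) tool d mm [233.6 285.3  -8.3] rows at 50mm 7.4
(0.6755, -0.159, 0.045) tool d mm [ -1.7   0.4 185. ] rows at 50mm 3.7
(0.6755, -0.159, 0.1) tool d mm [  0.5  -0.1 -55. ] rows at 50mm 1.1
(0.462, 0.073, 0.1) tool d mm [-234.9 -210.2   -1.6] rows at 50mm 6.3
[211.3 105.6] [206 103  12   6  56]
[271.4 123.1] [267 121  10   5  41]
[289.8 143.9] [285 141  11   6  47]
[287.1 174.5] [276 166  23  17 294]
[336.2 207.1] [325 199  23  17 312]
[166.73774699 140.10231305]
```

View pics/side4.png

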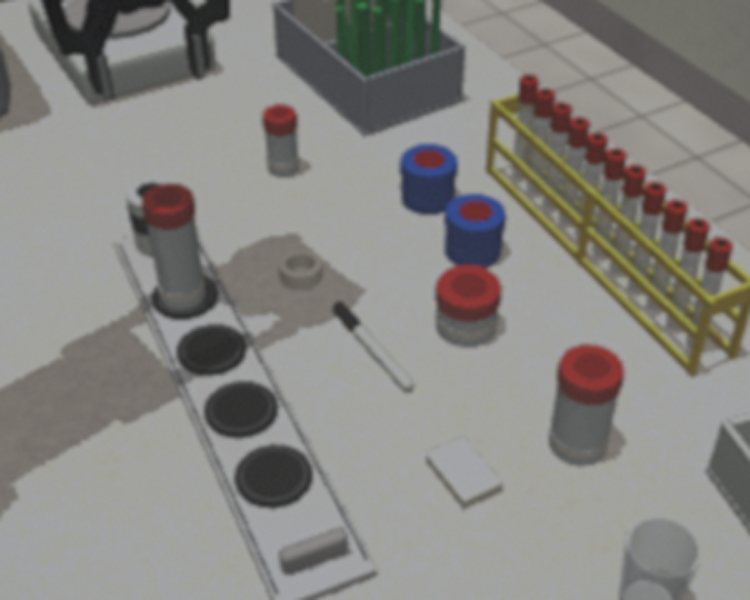

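pot_c now stands upright on seat one, its base centred in the black disc at crop (185,295). Next is pot_d, at crop (588,400).

Emit:
{"method": "send_rows", "body": {"increments": [[0.8,0.02,0.025,0,0],[0.8,0.033,0.04,0,0],[0.8,0.035,0.043,0,0],[0.8,0.035,0.043,0,0],[0.8,0.035,0.043,0,0],[0.8,0.035,0.043,0,0],[0.8,0.027,0.032,0,0],[0.8,0.0135,0.0165,0,0]]}}

```text
clock: 10.52
position: [0.6727, -0.1618, 0.2128]
ee_rot: [-0.0, 0.999, -0.049, -0.002]
contact_force: [-0.3, 0.3, 0.1]
width: 0.0684
```

Emit:
{"method": "send_rows", "body": {"increments": [[0.8,0,0,0.02,0],[0.8,0,0,0.04,0],[0.8,0,0,0,0],[0.8,0,0,0,0]]}}

```text
clock: 11.02
position: [0.6728, -0.1596, 0.1561]
ee_rot: [-0.0, 0.999, -0.048, -0.0]
contact_force: [0.5, -0.5, 1.1]
width: 0.0684
```

```bash
python3 - <<'E'
from h import *
go((.6755,-.159,.045),(.6755,-.159,.1),(.462,.073,.1))
E
```

```text
t 11.025 p [ 0.6728 -0.1596  0.1561] w 0.0684 xang -5.55 F [ 0.5 -0.5  1.1]
(0.6755, -0.159, 0.045) tool d mm [  2.7  -0.9 111.1] rows at 50mm 2.2
(0.6755, -0.159, 0.1) tool d mm [ -0.  -0. -55.] rows at 50mm 1.1
(0.462, 0.073, 0.1) tool d mm [-2.350e+02 -2.102e+02  1.000e-01] rows at 50mm 6.3
```

Emit:
{"method": "send_rows", "body": {"increments": [[0.8,0.002,-0.001,0.04,0],[0.8,0,0,0.04,0],[0.8,0,0,0.025,0],[0.8,0,0,0.005,0],[0.8,0,0,0,0]]}}

```text
clock: 11.65
position: [0.6759, -0.1591, 0.0478]
ee_rot: [0.0, 0.999, -0.048, 0.001]
contact_force: [-0.6, -0.1, 0.3]
width: 0.068
```

Emit:
{"method": "send_rows", "body": {"increments": [[0,0,0,0,0],[0,0,0,0,0],[0,0,0,0,0],[0,0,0,0,0],[0,0,0,0,0],[0,0,0,0,0]]}}

```text
clock: 12.4
position: [0.676, -0.1593, 0.0484]
ee_rot: [0.001, 0.999, -0.048, 0.002]
contact_force: [-0.3, 0.2, 6.0]
width: 0.0473
```

```bash
python3 - <<'E'
from h import *
go((.6755,-.159,.1),(.462,.073,.1))
im=manip.get_image("side")
cv2.imwrite(f"pics/side5.png",cv2.resize(im[120:300,230:430],None,fx=3,fy=3,interpolation=2)[...,::-1])
E
```

```text
t 12.4 p [ 0.676  -0.1593  0.0484] w 0.0473 xang -5.56 F [-0.3  0.2  6. ]
(0.6755, -0.159, 0.1) tool d mm [ -0.4  -0.2 -51.6] rows at 50mm 1.0
(0.462, 0.073, 0.1) tool d mm [-235.  -210.2   -1.1] rows at 50mm 6.3
```

View pics/side5.png

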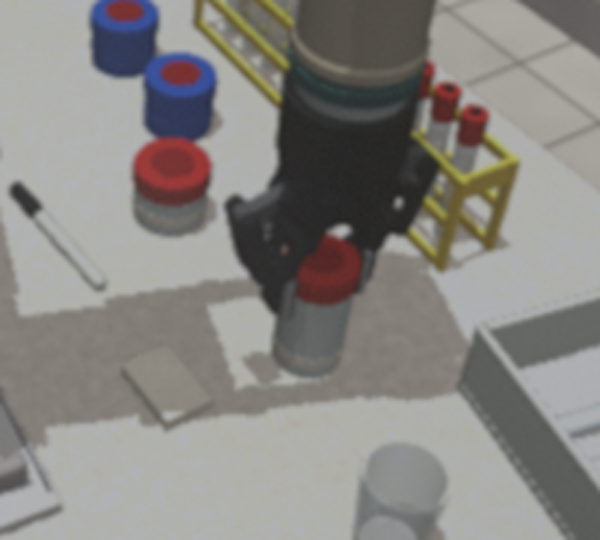

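pot_d is held upright between the pads (crop (318,310)), clear of everything. Lifting and carrying it.

Emit:
{"method": "send_rows", "body": {"increments": [[0,0,0,-0.03,0],[0,0,0,-0.04,0],[0,-0.015,-0.014,0,0],[0,-0.03,-0.027,0,0],[0,-0.035,-0.031,0,0],[0,-0.035,-0.031,0,0],[0,-0.035,-0.031,0,0],[0,-0.035,-0.031,0,0]]}}

```text
clock: 13.45
position: [0.5055, 0.0243, 0.1165]
ee_rot: [-0.0, 0.999, -0.049, 0.0]
contact_force: [-0.0, -0.1, -0.4]
width: 0.047
```

Emit:
{"method": "send_rows", "body": {"increments": [[0,-0.03,-0.027,0,0],[0,-0.02,-0.018,0,0],[0,0,0,0,0],[0,0,0,0.03,0],[0,0,0,0,0],[0,0,0,0,0]]}}

```text
clock: 14.2
position: [0.4622, 0.0724, 0.0868]
ee_rot: [0.0, 0.999, -0.049, 0.001]
contact_force: [0.2, -0.3, -0.4]
width: 0.0472
```

```bash
python3 - <<'E'
from h import *
go((.462,.073,.0624))
im=manip.get_image("side")
cv2.imwrite(f"pics/side6.png",cv2.resize(im[80:260,120:320],None,fx=3,fy=3,interpolation=2)[...,::-1])
for c,s in blobs(im,"red")[1]: print(c.round(1),s)
E
```

```text
t 14.2 p [0.4622 0.0724 0.0868] w 0.0472 xang -5.59 F [ 0.2 -0.3 -0.4]
(0.462, 0.073, 0.0624) tool d mm [-0.3 -0.5 24.4] rows at 50mm 0.5
[211.1 106.1] [206 103  12   7  65]
[289.8 143.8] [285 141  11   6  47]
[178.6 159.2] [168 152  22  14 156]
[287.1 174.6] [276 166  23  17 290]
```

View pics/side6.png

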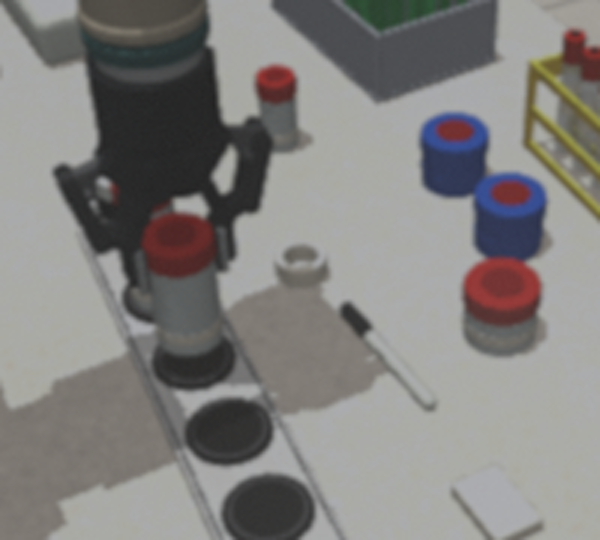

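Emit:
{"method": "send_rows", "body": {"increments": [[0,0,-0.0005,0.015,0],[0,0,0,0.006,0],[0,0,0,0.002,0],[0,0,0,0.001,0],[0,0,0,0.001,0],[0,0,0,0,0]]}}

```text
clock: 15.0
position: [0.4617, 0.0734, 0.0624]
ee_rot: [0.0, 0.999, -0.048, 0.001]
contact_force: [-1.9, -0.8, 6.5]
width: 0.0473
```

```bash
python3 -c "
from h import *
go((.462,.073,.0624))"
```

```text
t 15.0 p [0.4617 0.0734 0.0624] w 0.0473 xang -5.56 F [-1.9 -0.8  6.5]
(0.462, 0.073, 0.0624) tool d mm [0.4 0.4 0. ] rows at 50mm 0.0
```

Contact at 6.5 N shows pot_d is seated, so I'm releasing.

Emit:
{"method": "send_rows", "body": {"increments": [[0.3,0,0,0,0],[0.65,0,0,0,0],[0.75,0,0,0,0],[0.75,0,0,0,0],[0.75,0,0,-0.04,0],[0.75,0,0,-0.05,0],[0.75,0,0,-0.06,0],[0.75,0,0,0,0]]}}

```text
clock: 16.0
position: [0.4646, 0.0735, 0.2159]
ee_rot: [-0.0, 0.999, -0.048, 0.005]
contact_force: [1.7, -0.0, -1.0]
width: 0.0645
```

```bash
python3 - <<'E'
from h import *
go((.6395,.2935,.21),(.6395,.2935,.026),(.6395,.2935,.17),(.455,-.0015,.17),(.455,-.0015,.04))
im=manip.get_image("side")
cv2.imwrite(f"pics/side7.png",cv2.resize(im[80:260,120:320],None,fx=3,fy=3,interpolation=2)[...,::-1])
E
```

```text
t 16.0 p [0.4646 0.0735 0.2159] w 0.0645 xang -5.55 F [ 1.7 -0.  -1. ]
(0.6395, 0.2935, 0.21) tool d mm [ 152.7 -235.9    7.8] rows at 50mm 5.6
(0.6395, 0.2935, 0.026) tool d mm [ -2.    0.2 184. ] rows at 50mm 3.7
(0.6395, 0.2935, 0.17) tool d mm [ 1.60e+00 -1.00e-01 -1.44e+02] rows at 50mm 2.9
(0.455, -0.0015, 0.17) tool d mm [-155.1  311.5   -2. ] rows at 50mm 7.0
(0.455, -0.0015, 0.04) tool d mm [-1.4e+00  1.0e-01  1.3e+02] rows at 50mm 2.6
```

View pics/side7.png

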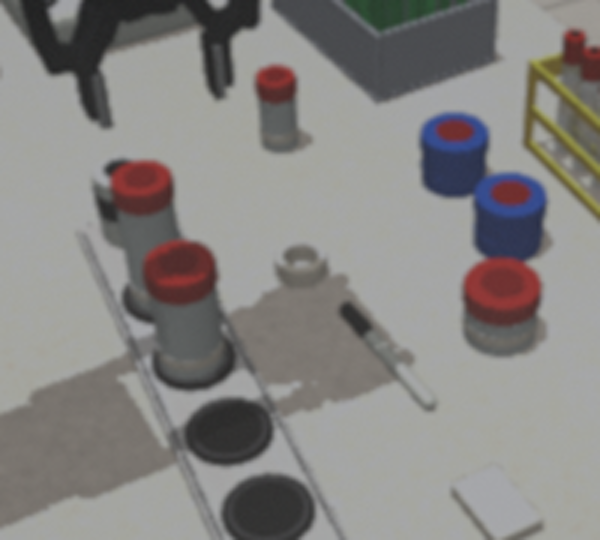

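pot_d stands upright on seat two (crop (193,355)). Moving to pot_a at crop (278,110).

Emit:
{"method": "send_rows", "body": {"increments": [[0.65,0.01,-0.0155,0,0],[0.65,0.024,-0.037,0,0],[0.65,0.028,-0.0433,0,0],[0.65,0.028,-0.0433,0,0],[0.65,0.028,-0.0433,0,0],[0.65,0.022,-0.034,0,0],[0.65,0.0127,-0.0195,0,0],[0.65,0,0,0.02,0]]}}

```text
clock: 17.05
position: [0.6375, 0.2967, 0.1888]
ee_rot: [-0.0, 0.999, -0.048, -0.0]
contact_force: [0.8, -0.5, 0.1]
width: 0.0554
```

Emit:
{"method": "send_rows", "body": {"increments": [[0.65,0,0,0.03,0],[0.65,0,0,0.03,0],[0.65,0,0,0,0],[0.65,0,0,0,0]]}}

```text
clock: 17.55
position: [0.6363, 0.2942, 0.1308]
ee_rot: [0.0, 0.999, -0.048, -0.0]
contact_force: [-0.0, -0.4, 0.4]
width: 0.0555
```

```bash
python3 - <<'E'
from h import *
go((.6395,.2935,.028))
im=manip.get_image("side")
cv2.imwrite(f"pics/side8.png",cv2.resize(im[30:210,120:320],None,fx=3,fy=3,interpolation=2)[...,::-1])
E
```

```text
t 17.55 p [0.6363 0.2942 0.1308] w 0.0555 xang -5.54 F [-0.  -0.4  0.4]
(0.6395, 0.2935, 0.028) tool d mm [  3.3   0.4 102.8] rows at 50mm 2.1
```

View pics/side8.png

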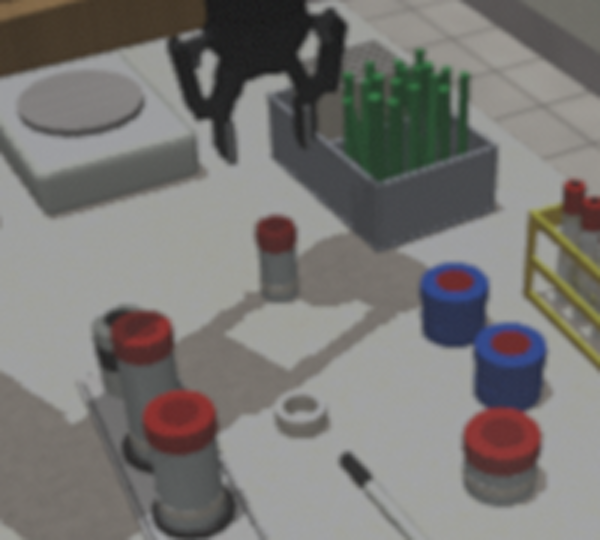

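Emit:
{"method": "send_rows", "body": {"increments": [[0.65,0.003,0.0005,0.035,0],[0.65,0,0,0.035,0],[0.65,0,0,0.025,0],[0.65,0,0,0.008,0],[0.65,0,0,0,0]]}}

```text
clock: 18.23
position: [0.6397, 0.2929, 0.0291]
ee_rot: [-0.0, 0.999, -0.049, 0.001]
contact_force: [-0.6, 0.4, 0.6]
width: 0.0556
```

Emit:
{"method": "send_rows", "body": {"increments": [[0,0,0,0,0],[0,0,0,0,0],[0,0,0,0,0],[0,0,0,0,0],[0,0,0,0,0],[0,0,0,0,0]]}}

```text
clock: 18.98
position: [0.6402, 0.2931, 0.0302]
ee_rot: [-0.001, 0.999, -0.048, 0.002]
contact_force: [1.0, 0.2, 6.2]
width: 0.033
```

```bash
python3 - <<'E'
from h import *
go((.6395,.2935,.17),(.455,-.0015,.17))
im=manip.get_image("side")
cv2.imwrite(f"pics/side9.png",cv2.resize(im[30:210,120:320],None,fx=3,fy=3,interpolation=2)[...,::-1])
E
```

```text
t 18.975 p [0.6402 0.2931 0.0302] w 0.033 xang -5.56 F [1.  0.2 6.2]
(0.6395, 0.2935, 0.17) tool d mm [  -0.3   -0.5 -139.8] rows at 50mm 2.8
(0.455, -0.0015, 0.17) tool d mm [-155.1  311.5   -0.9] rows at 50mm 7.0
```

View pics/side9.png

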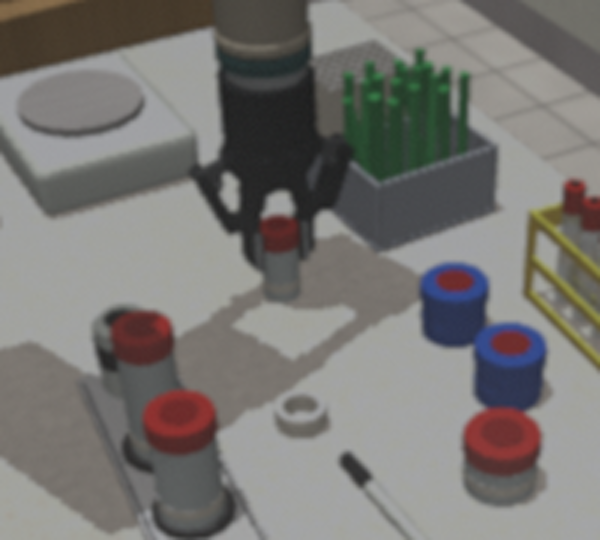

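pot_a is held upright (crop (280,262)). I'm lifting it high enough to clear the placed pots.

Emit:
{"method": "send_rows", "body": {"increments": [[0,0,0,-0.025,0],[0,0,0,-0.04,0],[0,0,0,-0.05,0],[0,0,0,-0.045,0],[0,0,0,0,0],[0,-0.01,0.02,0,0],[0,-0.02,0.04,0,0],[0,-0.023,0.046,0,0]]}}

```text
clock: 20.02
position: [0.5747, 0.1914, 0.1865]
ee_rot: [0.0, 0.999, -0.048, -0.001]
contact_force: [0.6, -0.3, -0.4]
width: 0.0334
```

Emit:
{"method": "send_rows", "body": {"increments": [[0,-0.023,0.046,0,0],[0,-0.023,0.046,0,0],[0,-0.023,0.046,0,0],[0,-0.018,0.037,0,0],[0,-0.015,0.03,0,0],[0,0,0,0,0],[0,0,0,0.03,0],[0,0,0,0,0]]}}

```text
clock: 21.02
position: [0.4529, -0.001, 0.1562]
ee_rot: [-0.001, 0.999, -0.048, -0.003]
contact_force: [-0.5, -0.7, 0.9]
width: 0.0337
```

```bash
python3 -c "
from h import *
go((.455,-.0015,.0445))"
```

```text
t 21.025 p [ 0.4529 -0.001   0.1562] w 0.0337 xang -5.54 F [-0.5 -0.7  0.9]
(0.455, -0.0015, 0.0445) tool d mm [  2.8   0.4 111.7] rows at 50mm 2.2
```

Emit:
{"method": "send_rows", "body": {"increments": [[0,0.0015,0,0.03,0],[0,0,0,0.035,0],[0,0,0,0.025,0],[0,0,0,0.01,0],[0,0,0,0,0],[0,0,0,0,0]]}}

```text
clock: 21.78
position: [0.4572, -0.002, 0.0593]
ee_rot: [0.0, 0.999, -0.048, 0.001]
contact_force: [-0.4, -0.1, -0.8]
width: 0.0332
```

```bash
python3 - <<'E'
from h import *
go((.455,-.0015,.0445))
im=manip.get_image("side")
cv2.imwrite(f"pics/side10.png",cv2.resize(im[100:280,120:320],None,fx=3,fy=3,interpolation=2)[...,::-1])
E
```

```text
t 21.775 p [ 0.4572 -0.002   0.0593] w 0.0332 xang -5.54 F [-0.4 -0.1 -0.8]
(0.455, -0.0015, 0.0445) tool d mm [-2.3 -0.3 14.8] rows at 50mm 0.3
```

View pics/side10.png

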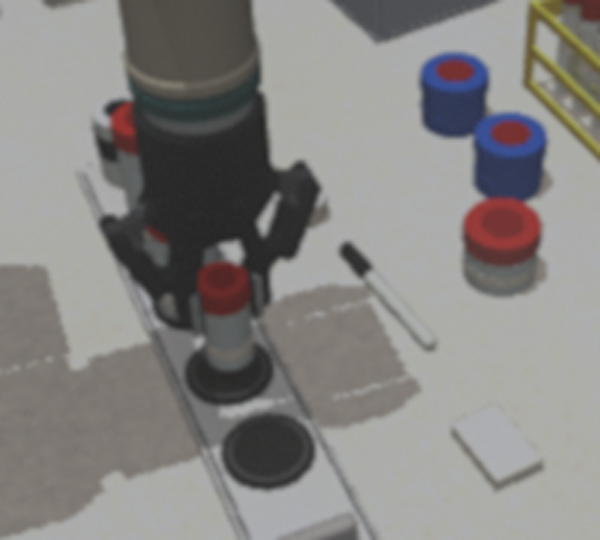

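Emit:
{"method": "send_rows", "body": {"increments": [[0,-0.002,0,0.007,0],[0,0,0,0.004,0],[0,0,0,0.002,0],[0,0,0,0.001,0],[0,0,0,0.001,0],[0,0,0,0,0]]}}

```text
clock: 22.58
position: [0.4541, -0.0019, 0.0441]
ee_rot: [0.0, 0.999, -0.048, 0.0]
contact_force: [-2.0, -0.0, 8.2]
width: 0.0335
```

```bash
python3 -c "
from h import *
go((.455,-.0015,.0445))"
```

```text
t 22.575 p [ 0.4541 -0.0019  0.0441] w 0.0335 xang -5.55 F [-2.  -0.   8.2]
(0.455, -0.0015, 0.0445) tool d mm [ 0.9 -0.5 -0.4] rows at 50mm 0.0
```

Emit:
{"method": "send_rows", "body": {"increments": [[0.2,0,0,0,0],[0.5,0,0,0,0],[0.6,0,0,0,0],[0.6,0,0,0,0],[0.6,0,0,-0.04,0],[0.8,0,0,-0.05,0],[0.9,0,0,-0.03,0],[0.9,0,0,0,0]]}}

```text
clock: 23.58
position: [0.4559, -0.0021, 0.1655]
ee_rot: [0.0, 0.999, -0.048, 0.003]
contact_force: [-0.5, 0.5, -0.0]
width: 0.0769
```

```bash
python3 - <<'E'
from h import *
go((.673,0,.16),(.673,0,.012),(.673,0,.08),(.448,-.0763,.08))
im=manip.get_image("side")
cv2.imwrite(f"pics/side11.png",cv2.resize(im[100:280,120:320],None,fx=3,fy=3,interpolation=2)[...,::-1])
E
```

```text
t 23.575 p [ 0.4559 -0.0021  0.1655] w 0.0769 xang -5.55 F [-0.5  0.5 -0. ]
(0.673, 0, 0.16) tool d mm [215.8 -23.1   6.7] rows at 50mm 4.3
(0.673, 0, 0.012) tool d mm [-9.00e-01 -1.00e-01  1.48e+02] rows at 50mm 3.0
(0.673, 0, 0.08) tool d mm [  0.4   0.  -68. ] rows at 50mm 1.4
(0.448, -0.0763, 0.08) tool d mm [-216.6   97.7   -1.2] rows at 50mm 4.8
```

View pics/side11.png

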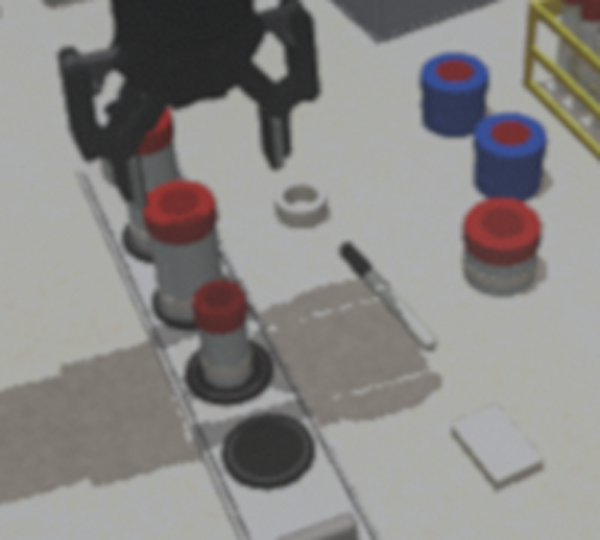

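pot_a stands upright near the middle of seat three (crop (227,370)). Last is pot_b at crop (500,245).

Emit:
{"method": "send_rows", "body": {"increments": [[0.9,0.02,-0.002,0,0],[0.9,0.04,-0.005,0,0],[0.9,0.045,-0.005,0,0],[0.9,0.045,-0.005,0,0],[0.9,0.04,-0.004,0,0],[0.9,0.025,-0.002,0,0],[0.9,0,0,0.03,0],[0.9,0,0,0.03,0]]}}

```text
clock: 24.62
position: [0.6695, 0.0003, 0.0998]
ee_rot: [-0.0, 0.999, -0.048, -0.002]
contact_force: [-0.7, 0.3, -0.2]
width: 0.0771
```

Emit:
{"method": "send_rows", "body": {"increments": [[0.9,0,0,0,0],[0.9,0,0,0,0]]}}

```text
clock: 24.88
position: [0.6704, 0.0002, 0.103]
ee_rot: [0.0, 0.999, -0.048, -0.0]
contact_force: [-0.3, 0.2, 0.4]
width: 0.0768
```

```bash
python3 - <<'E'
from h import *
go((.673,0,.012))
im=manip.get_image("side")
cv2.imwrite(f"pics/side12.png",cv2.resize(im[80:260,180:380],None,fx=3,fy=3,interpolation=2)[...,::-1])
E
```

```text
t 24.875 p [6.704e-01 2.000e-04 1.030e-01] w 0.0768 xang -5.56 F [-0.3  0.2  0.4]
(0.673, 0, 0.012) tool d mm [ 2.7 -0.1 91. ] rows at 50mm 1.8
```

View pics/side12.png

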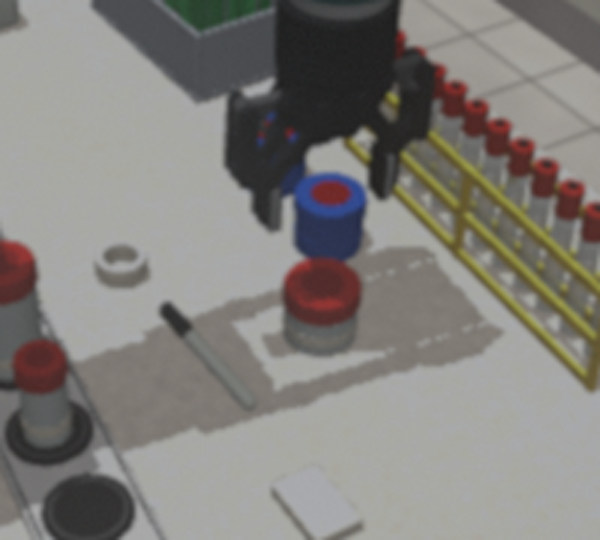

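Emit:
{"method": "send_rows", "body": {"increments": [[0.9,0.002,0,0.035,0],[0.9,0,0,0.03,0],[0.9,0,0,0.018,0],[0.9,0,0,0.007,0],[0.9,0,0,0,0],[0.9,0,0,0,0]]}}

```text
clock: 25.68
position: [0.6733, -0.0001, 0.0146]
ee_rot: [0.0, 0.999, -0.048, 0.001]
contact_force: [-0.3, -0.1, 0.5]
width: 0.0771
```

Emit:
{"method": "send_rows", "body": {"increments": [[0,0,0,0,0],[0,0,0,0,0],[0,0,0,0,0],[0,0,0,0,0],[0,0,0,0,0],[0,0,0,0,0]]}}

```text
clock: 26.42
position: [0.6731, -0.0001, 0.0143]
ee_rot: [0.0, 0.999, -0.048, 0.001]
contact_force: [0.2, -0.2, 6.0]
width: 0.055
```

```bash
python3 - <<'E'
from h import *
go((.673,0,.08),(.448,-.0763,.08))
im=manip.get_image("side")
cv2.imwrite(f"pics/side13.png",cv2.resize(im[80:260,180:380],None,fx=3,fy=3,interpolation=2)[...,::-1])
E
```

```text
t 26.425 p [ 6.731e-01 -1.000e-04  1.430e-02] w 0.055 xang -5.56 F [ 0.2 -0.2  6. ]
(0.673, 0, 0.08) tool d mm [  0.   -0.  -65.7] rows at 50mm 1.3
(0.448, -0.0763, 0.08) tool d mm [-216.5   97.7   -0.4] rows at 50mm 4.8
```

View pics/side13.png

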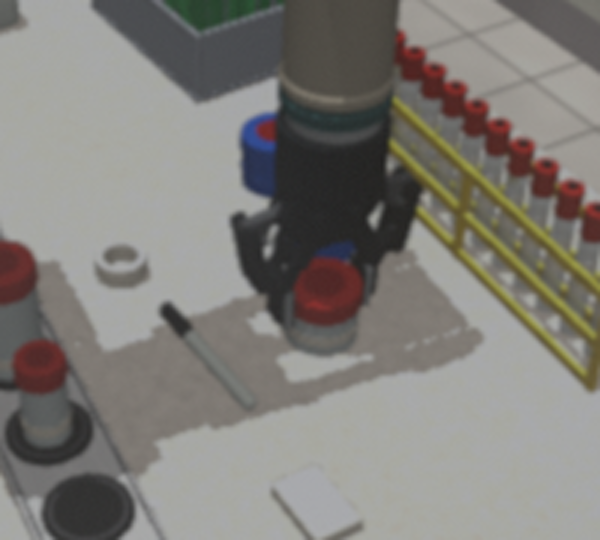

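pot_b is held upright (crop (325,320)).

Emit:
{"method": "send_rows", "body": {"increments": [[0,0,0,-0.025,0],[0,0,0,-0.035,0],[0,0,0.01,-0.025,0],[0,-0.02,0.02,0,0],[0,-0.035,0.02,0,0],[0,-0.04,0.02,0,0],[0,-0.04,0.015,0,0],[0,-0.04,0.0125,0,0]]}}

```text
clock: 27.48
position: [0.487, -0.0804, 0.0979]
ee_rot: [0.0, 0.999, -0.049, -0.0]
contact_force: [0.4, -0.7, -0.2]
width: 0.0553
```

Emit:
{"method": "send_rows", "body": {"increments": [[0,-0.025,0,0,0],[0,-0.0165,0,0,0],[0,0,0,0.02,0],[0,0,0,0.02,0],[0,0,0,0,0],[0,0,0,0,0]]}}

```text
clock: 28.22
position: [0.4481, -0.0762, 0.0587]
ee_rot: [0.0, 0.999, -0.048, 0.0]
contact_force: [0.0, 0.1, -0.1]
width: 0.0552
```

```bash
python3 - <<'E'
from h import *
go((.448,-.0763,.0285))
im=manip.get_image("side")
cv2.imwrite(f"pics/side14.png",cv2.resize(im[130:310,120:320],None,fx=3,fy=3,interpolation=2)[...,::-1])
E
```

```text
t 28.225 p [ 0.4481 -0.0762  0.0587] w 0.0552 xang -5.54 F [ 0.   0.1 -0.1]
(0.448, -0.0763, 0.0285) tool d mm [-0.1  0.1 30.2] rows at 50mm 0.6
```

View pics/side14.png

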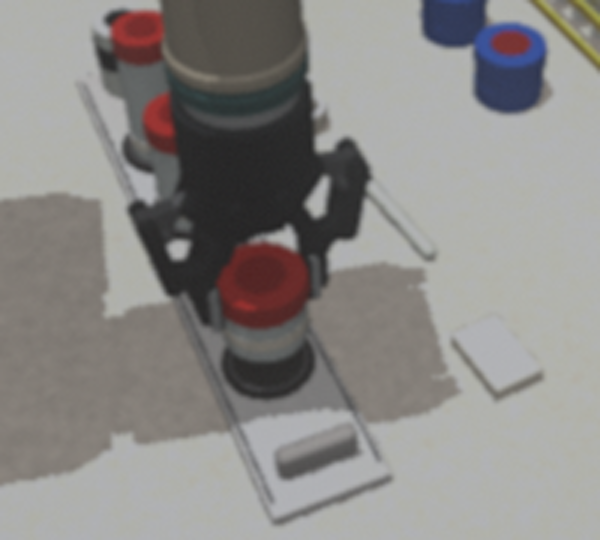

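Emit:
{"method": "send_rows", "body": {"increments": [[0,0,0,0.015,0],[0,0,0,0.01,0],[0,0,0,0.003,0],[0,0,0,0.001,0],[0,0,0,0.001,0],[0,0,0,0,0]]}}

```text
clock: 29.02
position: [0.4476, -0.0761, 0.0285]
ee_rot: [0.0, 0.999, -0.048, 0.0]
contact_force: [0.0, -0.4, -0.6]
width: 0.055
```

```bash
python3 -c "
from h import *
go((.448,-.0763,.0285))"
```

```text
t 29.025 p [ 0.4476 -0.0761  0.0285] w 0.055 xang -5.56 F [ 0.  -0.4 -0.6]
(0.448, -0.0763, 0.0285) tool d mm [ 0.5  0.2 -0. ] rows at 50mm 0.0
```

No contact yet, so I'm lowering it a little more.

Emit:
{"method": "send_rows", "body": {"increments": [[0,0,0,0.0007,0],[0,0,0,0,0],[0,0,0,0,0]]}}

```text
clock: 29.4
position: [0.4476, -0.0761, 0.0283]
ee_rot: [0.0, 0.999, -0.048, 0.0]
contact_force: [-0.8, 0.2, 5.8]
width: 0.0549
```

Seated (5.8 N). Releasing, rising and moving clear.

Emit:
{"method": "send_rows", "body": {"increments": [[0.7,0,0,0,0],[0.85,0,0,0,0],[0.85,0,0,0,0],[0.85,0,0,0,0],[0.85,0,0,-0.03,0],[0.85,0,0,-0.05,0],[0.85,0,0,-0.05,0],[0.85,0,0,-0.05,0]]}}

```text
clock: 30.4
position: [0.4471, -0.0759, 0.2092]
ee_rot: [0.0, 0.999, -0.048, 0.0]
contact_force: [0.9, -1.4, 0.4]
width: 0.0725
```

Emit:
{"method": "send_rows", "body": {"increments": [[0.85,0,0.03,0,0],[0.85,0,0.04,0,0],[0.85,0,0.04,0,0],[0.85,0,0.04,0,0],[0.85,0,0.04,0,0],[0.85,0,0.04,0,0],[0.85,0,0.02,0,0],[0.85,0,0,0,0]]}}

```text
clock: 31.4
position: [0.423, -0.3253, 0.2072]
ee_rot: [-0.0, 0.999, -0.049, -0.0]
contact_force: [0.9, 0.1, 0.6]
width: 0.0729
```

```bash
python3 - <<'E'
from h import *
go()
S=np.array([[.4694,.1472],[.4624,.0729],[.4552,-.0017],[.4478,-.0764]])
for n in("top","side"):
    im=manip.get_image(n)
    c=im[110:290,100:420] if n=="top" else im[90:310,130:380]
    cv2.imwrite(f"pics/{n}15.png",cv2.resize(c,None,fx=2.5,fy=2.5,interpolation=2)[...,::-1])
    B=blobs(im,"red")[1]
    for k,h,s in zip("cdab",(.108,.088,.068,.048),S):
        e=proj(n,(*s,.014+h-.003)); b=min(B,key=lambda b:np.hypot(*(b[0]-e)))
        print(n,k,"off mm",((onplane(n,b[0],.014+h-.003)-s)*1000).round(1),b[1][4])
E
```

```text
t 31.4 p [ 0.423  -0.3253  0.2072] w 0.0729 xang -5.66 F [0.9 0.1 0.6]
top c off mm [-1.9 -1.1] 359
top d off mm [-0.5 -0.6] 459
top a off mm [-1.1 -0.5] 243
top b off mm [-0.1  0.5] 576
side c off mm [-0.8  0.6] 154
side d off mm [0.5 0.8] 263
side a off mm [ 0.4 -0. ] 158
side b off mm [0.7 0. ] 526
```

View pics/top15.png

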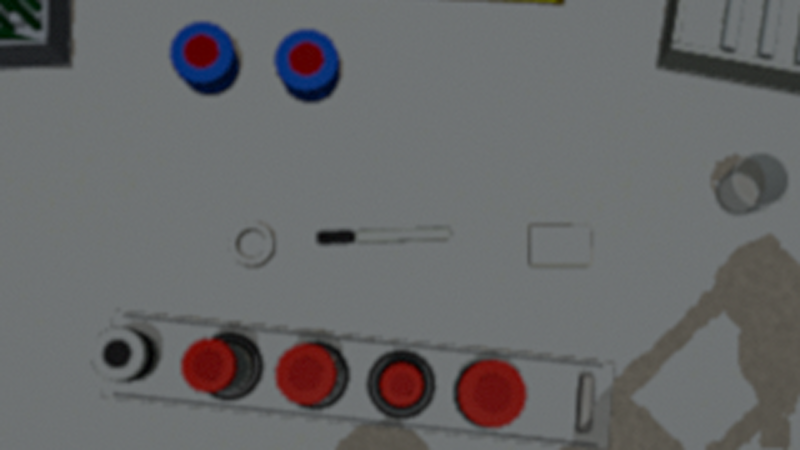

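View pics/side15.png

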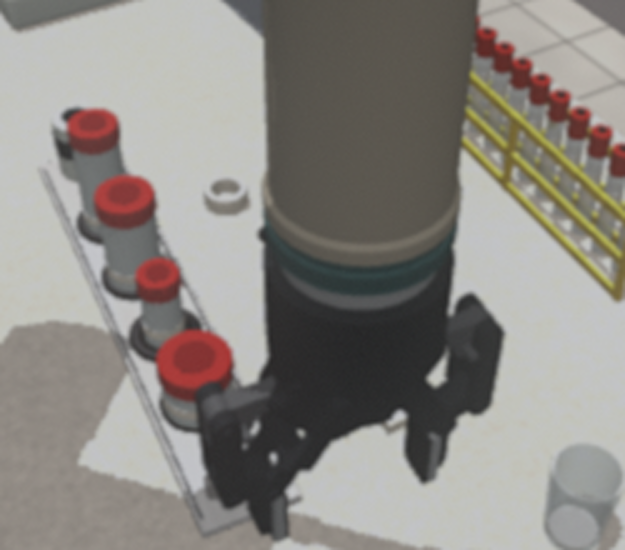

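All four caps measure within about 2 mm of their seat centres in both views. The beaker (top crop (745,185)) and the blue jars haven't moved, and the arm is clear.

```bash
python3 -c "
from rig import manip
print(manip.sign_off())"
```

```text
the job is handed in; nothing more can be done
None
```

The four red-capped pots are standing on the seats in height order. From the reader drum outward they are pot_c, pot_d, pot_a and pot_b. I handed the job in at about 31.5 s.

- **Placement:** in the last pictures all four stand upright. Their caps measure within 2.2 mm of the seat centres in both views. The largest offset is pot_c in the top view; the side view puts the same pot within 1 mm.
- **Other objects:** the beaker, the blue jars and the other items look unmoved in the last top view.
- **Forces:** the highest reading at the end of any move was 8.2 N, with no sign of a collision.
- **Failed checks:** none. The two views disagreed by 2 to 4 mm on where the pots stood at the start, so I used the average, and every grasp and placing held.

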